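Aim the connector's key and set the panel clamp

ROBOT

A 6-joint arm with a two-finger parallel gripper is mounted at the origin on the work surface. World frame = base frame: x ahead of the robot, y to its left, z up, the work surface at z = 0. Lengths are in m, angles in rad, forces in N, time in s.
With the tool pointing down it reaches from about 0.35 to 0.775 m from the base axis. Payload 7.3 kg.
Tool frame: the origin (TCP) lies midway between the tips of the shut fingers; the grasp point (between the pads) lies 19 mm behind it (robot.tcp_to_grasp is the distance from the TCP to the grasp point, in m); z points along the fingers, y is the line along which they close (so a half turn about z gives the same grasp; the last joint's range is limited). The gripper opens to 92 mm and grips with 3 to 60 N. Pads are 19 mm wide; open, the fingers measure 130 mm over their backs; the gripper's body (75 mm by 190 mm) begins 47 mm behind the grasp point.
Start: joints at [-1.349, 0.342, 1.524, -0, 1.275, -0.146], TCP at [0.189, -0.49, 0.227] pointing down, gripper open.
Joint ranges: [-2.53, 2.53], [-0.77, 2.02], [0.04, 2.7], [-1, 4.14], [0.28, 2.66], [-3.11, 3.11]. Speed limits (rad/s): [2.57, 2.57, 3.14, 3.14, 3.14, 3.14].

INTERFACE

Orientations are given as [roll, pitch, yaw] about the fixed x, y, z axes, in that order (R = Rz(yaw) Ry(pitch) Rx(roll)).
In Python, from cell import readout, cams, ticket, robot gives the robot as it stands. The module is installed in compiled form; this text tells all that it offers.
- The arm moves only by the tool jog_arm, never from a script. Its argument "plan" is a list of rows, each a list of 5 numbers: the shift along the world's x, y, z each as a share of 0.08 m, from -1 to 1, then the turn about the world's z as a share of 90 degrees, from -1 to 1, then the opening, from -1 (shut) to 1 (fully open). A call has 1 to 12 rows; each row is the pose to reach, as a shift and turn from the pose commanded when the call began; what a row does not reach only later rows make up. A row lasts 1/10 s, in which the tool goes at most 50 mm and 8.59 degrees, less where a joint would pass 70% of its speed; a pose out of reach is approached as far as the arm can. A call with a number of a shift or a turn outside -1 to 1 is refused whole. A call with a gripper value outside its range is refused whole. The fingers move at their own pace and stop on an object; "squeeze" is the grip in N (left out, the last holds). Time passes only in rows, so rows that repeat a pose let the fingers close. It gives the time, the measured TCP pose, the force, the opening and the grip force at its end, in the units of the state.
- readout.observe(): the state, without advancing time (a new reading comes with each control period).
- cams.read_camera(name): name is "side" or "top" or "wrist"; returns the picture (480x640x3 uint8, blue, green, red); there is no depth.
- cams.calibration(name): a dict with "K" (3x3 intrinsics, pixels), "world_from_camera" (4x4, takes a point from camera to world coordinates). Camera axes: x right, y down, z forward; pixel columns grow to the right and rows downward; lengths in m; the calibration is good to about 2 mm. A picture is of the moment at which its call begins: read the wrist's pose just before it. calibration takes no time and is no camera call; for the wrist camera it gives the pose at the moment of the call.
- ticket.hand_in(): hands the job in; it is judged then, once.
The state is a dict: "time": time; "qpos": joint angles; "qvel": joint speeds; "joint_efforts": joint torques, N m; "tool_pos": TCP position; "tool_rot": TCP orientation; "contact_force": force on the tool from outside, world axes, zero at the start; "torque": the same for the moment, N m; "opening": finger opening in m; "grip_force": force on a finger pad.
Only numpy, scipy, OpenCV 4.12 (cv2) and the standard library are available. Lean on these libraries where they do the work, as an engineer would, in place of code of your own. Each camera call takes 0.05 s, during which the arm holds its last target. There are 200 camera calls.

TASK

On the small assembly jig, turn the round connector in its MDF panel until its blue key tab points at the red dot (not the black one). Then turn the black thumbscrew clockwise until it seats fully home against its stop, back it off a quarter turn, and finish while still gripping the thumbscrew there, holding it still for the lock nut to be set. Leave the connector aimed and do not disturb the other things on the table.

Things in the scene. Friction and masses are not known exactly. Their poses are not given: they have to be found in the camera images.
- jig: Fixed aluminium plate 120 (x) by 240 (y) by 20 mm; origin at the centre of its underside, z up. A 90 x 90 x 6 mm MDF panel (top at z = 26 mm) at jig y = +60 mm carries the connector. The thumbscrew stands at jig y = -60 mm on a dark steel clamp bar (24 mm wide, top at z = 34 mm) that lies along y from y = -81 to +25 mm.
- connector (a joint): Rotation of the connector about its vertical axis in the panel, rad; grows anticlockwise seen from above; 0 when the key tab points along the jig's +x. Turns with light friction (0.04 N m) and stays where it is left; stops at -2.2 and 2.2, which are not needed.
- connector_grip (a point): Point on the connector's vertical axis, 52 mm above the table. Connector: dark flange 34 mm across, z = 26 to 38 mm; above it a plain steel barrel 28 mm across up to z = 64 mm, to be gripped at any yaw. The blue key tab (6 mm wide, z = 27 to 35 mm) reaches 27 mm from the axis; a white line on the top face and the point's x axis point the same way.
- key_line (a point): Point straight out along the key tab, 33 mm from the connector's axis, at panel height (z = 26 mm); it lies over the dot at which the key points. Turns with the connector.
- red_mark: Red painted dot, 12 mm across, flat on the panel, 33 mm from the connector's axis; origin at its centre. Seen from the connector's axis it lies 60 degrees to one side or the other of the jig's +x; the black dot lies on the other side.
- black_mark: Black painted dot, 12 mm across, the mirror image of the red one: the wrong mark.
- thumbscrew (a joint): Rotation of the thumbscrew, rad; grows clockwise seen from above (tightening). It seats against a hard stop at 3.0; fully loose is 0. Friction 0.06 N m. It starts partly tightened, less than a quarter turn short of the stop. It does not rise or sink noticeably as it turns.
- thumbscrew_grip (a point): Point on the thumbscrew's vertical axis, 56 mm above the table, in the middle of the height of its head. Head: black, round, knurled, 36 mm across, from z = 42 to 68 mm, can be gripped at any yaw; below it a 12 mm stem.
- thumbscrew_line (a point): Outer end of the white pointer line on top of the thumbscrew's head, 17 mm from its axis, z = 68 mm; turns with the thumbscrew.
- psu: Bystander: loose black power supply box, 110 x 75 x 46 mm, origin under its centre.
- spare_tile: Bystander: loose MDF tile, 85 x 60 x 5 mm, with a metal disc; origin under its centre.
- screwdriver: Bystander: loose blue-handled screwdriver about 200 mm long lying on the table, beyond the jig.
- cup: Bystander: loose white plastic cup, 68 mm across the rim, 85 mm tall; origin under its centre.

How it is judged:
On the way, in this order (a step that is already met when the one before it is completed fails the run):
1. the connector's key points at the red dot (horizontal distance between key_line and red_mark below 0.0075 m), for 0.2 s.
2. the thumbscrew is seated at its stop (value of joint thumbscrew above 2.94 rad), for 0.1 s.
At the end, for the whole second after the job is handed in: Key at the red dot within 7.5 mm at the dot (13 degrees); the thumbscrew, seated before, stands 90 degrees (within 17) back from its stop, still, gripped by the fingers with over 1.5 N; power supply, spare tile, screwdriver and cup within 30 mm of their starts (horizontal distance between key_line and red_mark below 0.0075 m and value of joint thumbscrew between 1.13 and 1.73 rad and velocity of joint thumbscrew between -0.05 and 0.05 rad/s and contact force between the fingers and thumbscrew above 1.5 N and distance of each of psu, spare_tile, screwdriver, cup from where it was at the start of the episode below 0.03 m); the arm keeps its last pose, push and grip.
It fails at once if the power supply box is pushed away (distance of psu from where it was at the start of the episode above 0.03 m).
It fails at once if the spare tile is pushed away (distance of spare_tile from where it was at the start of the episode above 0.03 m).
It fails at once if the screwdriver is pushed away (distance of screwdriver from where it was at the start of the episode above 0.03 m).
It fails at once if the cup is pushed away (distance of cup from where it was at the start of the episode above 0.03 m).
It also fails if it takes over 43 s, if anything falls off the work surface, if the arm or the gripper's body presses on something with over 40 N, if the wrist force passes 120 N, or if a joint passes its speed limit or range.

## Working session

There is one attempt and no reset: what is moved stays moved. The work goes in short steps, Python scripts to look and compute and a tool call to move; the robot and the scene stay as the last step left them, time stands still between calls to the robot, and variables do not carry over. Pictures are saved under pics/ and viewed, at most 10 in all, crops included, and the job is handed in when it is done.

Besides the shell and the picture viewer there is one more tool, called after "Call:" by a JSON object that holds its "method" and its "body", one argument or row to a line. jog_arm: Moves the arm, as the interface text tells. Shift numbers are shares of 0.08 m and turn numbers shares of 90 degrees, none past 1 either way. Its arguments: {"type":"object","properties":{"plan":{"type":"array"},"squeeze":{"type":"number"}},"required":["plan"]}

```bash
mkdir -p pics
cat > h.py <<'E'
import numpy as np, cv2
from cell import readout, cams, ticket, robot
def ray(name,u,v,z,cal=None):
    c=cal or cams.calibration(name); K=np.array(c["K"]);T=np.array(c["world_from_camera"])
    d=T[:3,:3]@np.linalg.solve(K,[u,v,1.]); o=T[:3,3]
    return o+d*(z-o[2])/d[2]
E
python3 - <<'E'
from h import *
for n in("top","side"):
    cv2.imwrite(f"pics/{n}0.png",cams.read_camera(n)); print(n,cams.calibration(n))
s=readout.observe();print(s)
E
```

```text
top {'K': array([[622.55091572,   0.        , 311.71396769],
       [  0.        , 622.55091572, 232.47271448],
       [  0.        ,   0.        ,   1.        ]]), 'world_from_camera': array([[ 0.01069879, -0.99700359,  0.07661184,  0.4863262 ],
       [-0.99979756, -0.01197146, -0.01617198,  0.05422164],
       [ 0.01704068, -0.07642331, -0.99692983,  1.30036622],
       [ 0.        ,  0.        ,  0.        ,  1.        ]])}
side {'K': array([[513.34147366,   0.        , 317.17422872],
       [  0.        , 513.34147366, 243.60438708],
       [  0.        ,   0.        ,   1.        ]]), 'world_from_camera': array([[-0.7838146 , -0.40840005,  0.46780773,  0.14495493],
       [-0.62098431,  0.51107054, -0.59429403,  0.5587165 ],
       [ 0.00362696, -0.7563176 , -0.65419457,  0.66811462],
       [ 0.        ,  0.        ,  0.        ,  1.        ]])}
{'time': 0.1, 'qpos': array([-1.34898763e+00,  3.42655066e-01,  1.52490795e+00,  2.23131890e-05,
        1.27541486e+00, -1.45984820e-01]), 'qvel': array([-0.00259298, -0.00088588, -0.00119537, -0.0003978 , -0.00130285,
       -0.00114622]), 'joint_efforts': array([ 1.72568019e-03, -4.32004523e+01, -2.44694442e+01,  7.19467155e-02,
        5.26424136e-02, -4.08889980e-05]), 'tool_pos': array([ 0.18872201, -0.48952049,  0.22611814]), 'tool_rot': array([-3.14022527e+00, -2.22614790e-04,  3.67786850e-01]), 'contact_force': array([0.74329602, 0.04270393, 0.94281088]), 'torque': array([-0.05168257, -0.01786236,  0.00876514]), 'grip_force': 0.0, 'opening': 0.09203483555763678}
```

View pics/top0.png

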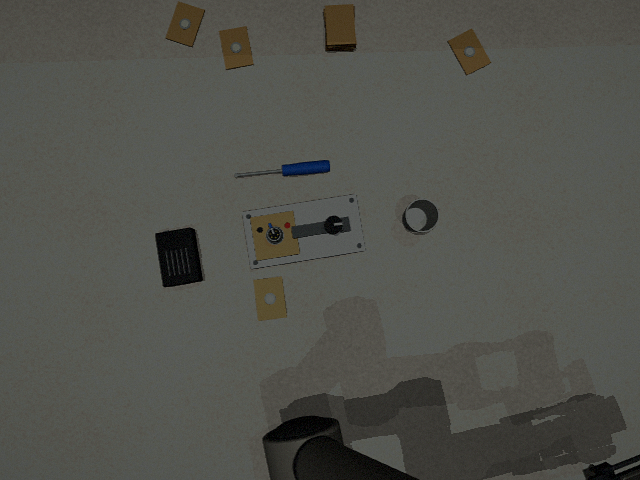

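View pics/side0.png

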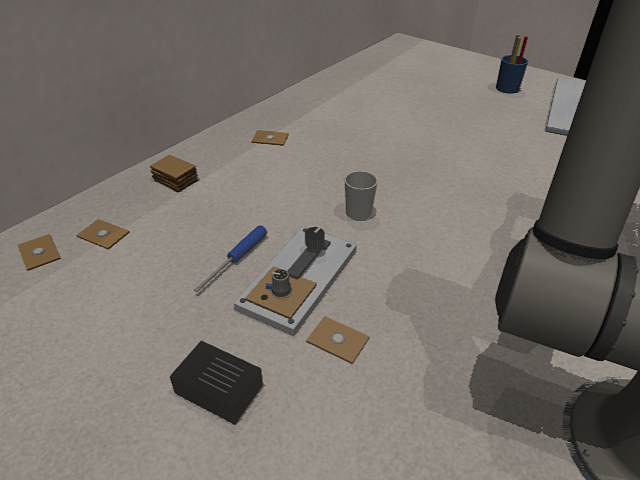

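Top view: the connector is near (274,234), the thumbscrew near (334,225), the red dot near (288,225) and the black dot near (260,230). I'll enlarge the jig to read these more precisely.

Run:
```python
from h import *
im=cv2.imread("pics/top0.png")[188:276,235:370]
im=cv2.convertScaleAbs(cv2.resize(im,None,fx=5.9,fy=5.9,interpolation=cv2.INTER_CUBIC),alpha=1.7)
cv2.imwrite("pics/crop0.png",im);print(im.shape)
```

```text
(519, 796, 3)
```

View pics/crop0.png

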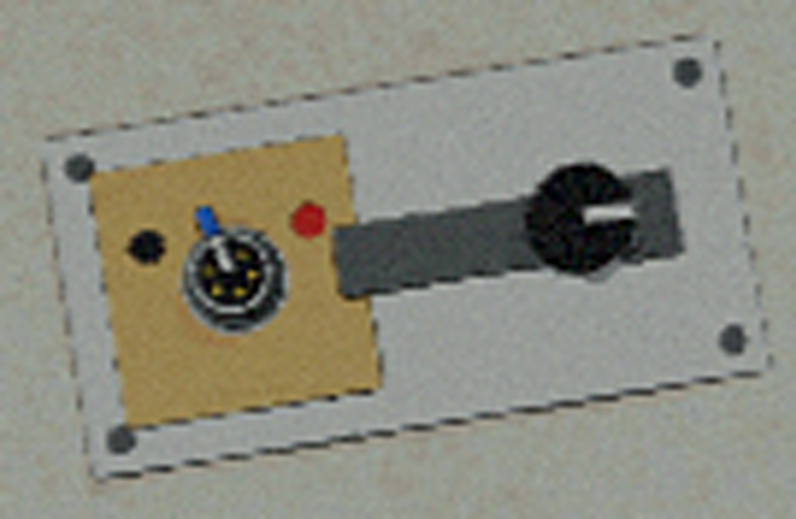

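Run:
```python
from h import *
c=cams.calibration("top")
P=lambda x,y,z: ray("top",235+(x+.5)/5.9-.5,188+(y+.5)/5.9-.5,z,c)[:2]
cor=np.array([P(*p,.02) for p in((45,140),(712,38),(768,372),(100,478))])
e=(cor[0]-cor[1])+(cor[3]-cor[2]); yaw=np.arctan2(-e[0],e[1])
o=cor.mean(0); R=np.array([[np.cos(yaw),-np.sin(yaw)],[np.sin(yaw),np.cos(yaw)]])
print("jig",o,np.degrees(yaw),[np.linalg.norm(cor[i]-cor[i-1]) for i in range(4)])
C=o+R@[0,.06];S=o+R@[0,-.06]
print("C pred",C,"seen",P(235,278,.064),"S pred",S,"seen",P(581,218,.068))
r=P(309,220,.026);b=P(147,247,.026);k=P(204,210,.033);t=P(633,212,.068)
for q in(r,b,k):
    d=R.T@(q-C);print(np.linalg.norm(d),np.degrees(np.arctan2(d[1],d[0])))
d=t-P(581,218,.068);print("pointer",np.linalg.norm(d),np.degrees(np.arctan2(d[1],d[0])))
```

```text
jig [0.58751361 0.05027687] 9.57240617509902 [np.float64(0.1197782639458107), np.float64(0.2367252485197707), np.float64(0.11906831418539983), np.float64(0.2356973868804799)]
C pred [0.57753598 0.10944145] seen [0.57599641 0.10832923] S pred [ 0.59749125 -0.0088877 ] seen [ 0.59737429 -0.00805379]
0.03305348031583183 -58.38715554662838
0.03338115782083188 59.99061162003375
0.026696022439237795 15.526096092622106
pointer 0.017672794962920374 -82.69998156585098
```

The jig measures consistently: centre (0.5875, 0.0503), yaw 9.6°. The plate is about 236 × 119 mm, and the red dot is 33 mm out at about -60°. The key is at about +16°, so the turn is about -76°. I'll travel high and turn the tool +90° on the way.

Call:
{"method": "jog_arm", "body": {
  "plan": [
    [0.3,0.5,0,0.09,1],
    [0.65,1,0,0.18,1],
    [0.65,1,0,0.28,1]
  ],
  "squeeze": 20
}}

```text
time: 0.4
tool_pos: [0.2428, -0.4055, 0.2264]
tool_rot: [-3.14, -0.003, 0.81]
contact_force: [-1.4, -0.7, 0.4]
opening: 0.0916
grip_force: 0.0
```

Call:
{"method": "jog_arm", "body": {
  "plan": [
    [0.3,0.5,0,0.09,1],
    [0.65,1,0,0.18,1],
    [0.65,1,0,0.28,1]
  ]
}}

```text
time: 0.7
tool_pos: [0.2948, -0.3254, 0.2265]
tool_rot: [-3.141, -0.003, 1.244]
contact_force: [-0.9, -0.7, 0.2]
opening: 0.092
grip_force: 0.0
```

Call:
{"method": "jog_arm", "body": {
  "plan": [
    [0.3,0.5,0,0.09,1],
    [0.65,1,0,0.18,1],
    [0.65,1,0,0.28,1]
  ]
}}

```text
time: 1.0
tool_pos: [0.3468, -0.2454, 0.2266]
tool_rot: [3.141, -0.002, 1.678]
contact_force: [-0.2, -0.9, 0.4]
opening: 0.0917
grip_force: 0.0
```

Call:
{"method": "jog_arm", "body": {
  "plan": [
    [0.3,0.5,0,0.09,0.6],
    [0.65,1,0,0.16,0.6],
    [0.65,1,0,0.16,0.6]
  ]
}}

```text
time: 1.3
tool_pos: [0.3987, -0.1656, 0.2266]
tool_rot: [3.14, -0.002, 1.926]
contact_force: [0.4, -0.6, 0.5]
opening: 0.0749
grip_force: 0.0
```

Call:
{"method": "jog_arm", "body": {
  "plan": [
    [0.3,0.5,0,0,0.6],
    [0.65,1,0,0,0.6],
    [0.65,1,0,0,0.6]
  ]
}}

```text
time: 1.6
tool_pos: [0.4506, -0.0864, 0.2265]
tool_rot: [3.14, -0.001, 1.921]
contact_force: [0.7, -0.4, 0.2]
opening: 0.0732
grip_force: 0.0
```

Call:
{"method": "jog_arm", "body": {
  "plan": [
    [0.3,0.5,0,0,0.6],
    [0.65,1,0,0,0.6],
    [0.65,1,0,0,0.6],
    [0.65,1,0,0,0.6]
  ]
}}

```text
time: 2.0
tool_pos: [0.5005, -0.0101, 0.2261]
tool_rot: [-3.14, -0.0, 1.918]
contact_force: [-0.3, -0.2, 0.1]
opening: 0.0736
grip_force: 0.0
```

Call:
{"method": "jog_arm", "body": {
  "plan": [
    [0.5,0.75,0,0,0.6],
    [0.5,0.75,0,0,0.6],
    [0.5,0.75,0,0,0.6]
  ]
}}

```text
time: 2.3
tool_pos: [0.5413, 0.05, 0.2264]
tool_rot: [-3.141, -0.0, 1.917]
contact_force: [0.7, -0.2, 0.0]
opening: 0.0733
grip_force: 0.0
```

Call:
{"method": "jog_arm", "body": {
  "plan": [
    [0.45,0.74,-0.2,0,0.6],
    [0.45,0.74,-0.4,0,0.6],
    [0.45,0.74,-0.4,0,0.6],
    [0.45,0.74,-0.4,0,0.6]
  ]
}}

```text
time: 2.7
tool_pos: [0.576, 0.1073, 0.1944]
tool_rot: [-3.139, 0.0, 1.916]
contact_force: [-0.3, -0.1, 0.4]
opening: 0.0728
grip_force: 0.0
```

Run:
```python
from h import *
s=readout.observe();print(s["tool_pos"],s["tool_rot"],s["qpos"])
c=cams.calibration("wrist");np.save("w1.npy",c["world_from_camera"]);print(c)
cv2.imwrite("pics/w1.png",cams.read_camera("wrist"))
```

```text
[0.57601135 0.10729491 0.19440902] [-3.13944383e+00  2.69855136e-04  1.91621481e+00] [ 5.38755184e-02  4.80358291e-01  1.39825099e+00 -9.18734861e-04
  1.26496408e+00 -2.91265186e-01]
{'K': array([[360.95069556,   0.        , 318.98945755],
       [  0.        , 360.95069556, 237.75761553],
       [  0.        ,   0.        ,   1.        ]]), 'world_from_camera': array([[ 0.94093337,  0.32358127,  0.09969735,  0.54919121],
       [ 0.33859029, -0.89833992, -0.27989641,  0.18402716],
       [-0.00100713,  0.29712043, -0.95483948,  0.35257004],
       [ 0.        ,  0.        ,  0.        ,  1.        ]])}
```

View pics/w1.png

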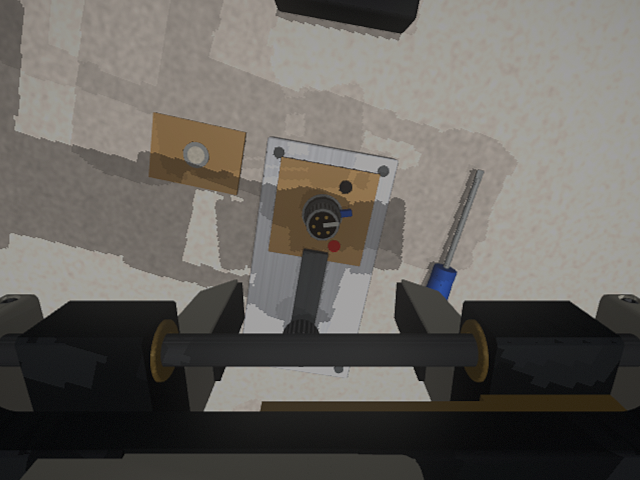

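The wrist view shows the connector top at (322,224), the red dot at (334,246), the black dot at (345,187) and the blue tab end at (351,213).

Run:
```python
from h import *
c=cams.calibration("wrist")
C=ray("wrist",322.5,223.5,.064,c)[:2];r=ray("wrist",334,246,.026,c)[:2];b=ray("wrist",345,187,.026,c)[:2];k=ray("wrist",351.5,213,.032,c)[:2];l=ray("wrist",336,224,.064,c)[:2]
print("C",C)
for C in (C,np.array([.577,.1087])):
  for q in(r,b,k,l):
    d=q-C;print(q,np.linalg.norm(d),np.degrees(np.arctan2(d[1],d[0]))-9.57)
print(readout.observe()["tool_pos"])
```

```text
C [0.57852933 0.11177131]
[0.60031074 0.08507521] 0.0344544872109889 -60.35891650449392
[0.58992414 0.14152935] 0.031865067624164266 59.47739158923907
[0.60329957 0.12206621] 0.026824429906431836 12.998539850644597
[0.58921924 0.11515316] 0.011212095340502649 7.985244986856475
[0.60031074 0.08507521] 0.03318917523048089 -54.953368657875984
[0.58992414 0.14152935] 0.03528171615241314 58.94161388635501
[0.60329957 0.12206621] 0.02950124123994679 17.37101157364135
[0.58921924 0.11515316] 0.013818577514627976 18.269198679674087
[0.57636054 0.1072284  0.1952003 ]
```

Call:
{"method": "jog_arm", "body": {
  "plan": [
    [0.01,0.03,-0.5,0,0.5],
    [0.01,0.03,-1,0,0.5],
    [0.01,0.03,-1,0,0.5]
  ]
}}

```text
time: 3.05
tool_pos: [0.5742, 0.1097, 0.1112]
tool_rot: [-3.133, -0.002, 1.916]
contact_force: [-0.3, -0.4, -1.0]
opening: 0.0691
grip_force: 0.0
```

Call:
{"method": "jog_arm", "body": {
  "plan": [
    [0,0,-0.45,0,0.5],
    [0,0,-0.93,0,0.5],
    [0,0,-0.93,0,0.5],
    [0,0,-0.93,0,0.5]
  ]
}}

```text
time: 3.45
tool_pos: [0.5786, 0.111, 0.0426]
tool_rot: [3.14, 0.001, 1.917]
contact_force: [-0.6, -0.4, -0.2]
opening: 0.0689
grip_force: 0.0
```

Call:
{"method": "jog_arm", "body": {
  "plan": [
    [0,0,0,0,-1],
    [0,0,0,0,-1],
    [0,0,0,0,-1],
    [0,0,0,0,-1],
    [0,0,0,0,-1]
  ]
}}

```text
time: 3.95
tool_pos: [0.5777, 0.1118, 0.0407]
tool_rot: [3.141, 0.0, 1.917]
contact_force: [-0.7, 0.7, -0.4]
opening: 0.0338
grip_force: 0.0
```

Call:
{"method": "jog_arm", "body": {
  "plan": [
    [0,0,0,0,-1],
    [0,0,0,0,-1],
    [0,0,0,0,-1]
  ]
}}

```text
time: 4.25
tool_pos: [0.5771, 0.1116, 0.0405]
tool_rot: [-3.141, -0.0, 1.917]
contact_force: [-3.3, -1.8, 4.4]
opening: 0.0276
grip_force: 20.0
```

Call:
{"method": "jog_arm", "body": {
  "plan": [
    [0,0,0,-0.09,-1],
    [0,0,0,-0.18,-1],
    [0,0,0,-0.27,-1],
    [0,0,0,-0.36,-1],
    [0,0,0,-0.45,-1],
    [0,0,0,-0.54,-1],
    [0,0,0,-0.63,-1],
    [0,0,0,-0.72,-1],
    [0,0,0,-0.79,-1],
    [0,0,0,-0.83,-1],
    [0,0,0,-0.83,-1],
    [0,0,0,-0.83,-1]
  ]
}}

```text
time: 5.45
tool_pos: [0.5788, 0.1111, 0.0405]
tool_rot: [3.14, -0.002, 0.615]
contact_force: [3.0, -4.9, 0.8]
opening: 0.0275
grip_force: 20.0
```

Call:
{"method": "jog_arm", "body": {
  "plan": [
    [0,0,0,0,0],
    [0,0,0,0,0.3],
    [0,0,0,0,0.3],
    [0,0,0,0,0.3]
  ]
}}

```text
time: 5.85
tool_pos: [0.5773, 0.112, 0.0401]
tool_rot: [-3.141, 0.0, 0.614]
contact_force: [0.3, -0.1, -0.3]
opening: 0.0551
grip_force: 0.0
```

Call:
{"method": "jog_arm", "body": {
  "plan": [
    [0,0,0.5,0,0.3],
    [0,0,1,0,0.3],
    [0,0,1,0,0.3],
    [0,0,1,0,0.3]
  ]
}}

```text
time: 6.25
tool_pos: [0.5779, 0.1119, 0.1212]
tool_rot: [3.141, -0.002, 0.614]
contact_force: [-0.1, -0.0, -0.4]
opening: 0.0596
grip_force: 0.0
```

Call:
{"method": "jog_arm", "body": {
  "plan": [
    [0,-0.5,0.4,0.09,0.5],
    [0.1,-1,0.6,0.18,0.5],
    [0.1,-1,0.6,0.27,0.5],
    [0.1,-1,0.6,0.36,0.5],
    [0.1,-1,0.6,0.45,0.5],
    [0.1,-1,0.6,0.45,0.5]
  ]
}}

```text
time: 6.85
tool_pos: [0.5847, 0.0317, 0.1666]
tool_rot: [-3.139, 0.0, 1.322]
contact_force: [-0.3, -0.0, -0.5]
opening: 0.0687
grip_force: 0.0
```

Run:
```python
from h import *
s=readout.observe();print(s["tool_pos"],s["tool_rot"],s["time"])
c=cams.calibration("wrist");np.save("w2.npy",c["world_from_camera"])
w=cams.read_camera("wrist");cv2.imwrite("pics/w2full.png",w)
t=cams.read_camera("top");cv2.imwrite("pics/t2full.png",t)
cr=cv2.resize(t[188:276,235:370],None,fx=4,fy=4,interpolation=cv2.INTER_CUBIC)
a=cv2.resize(w,(320,240));o=np.zeros((600,540,3),np.uint8);o[:352]=cv2.convertScaleAbs(cr,alpha=1.7);o[356:596,:320]=a
cv2.imwrite("pics/c2.png",o)
```

```text
[0.58471739 0.03165606 0.16662813] [-3.13851135e+00  4.84177989e-04  1.32155870e+00] 6.85
```

View pics/c2.png

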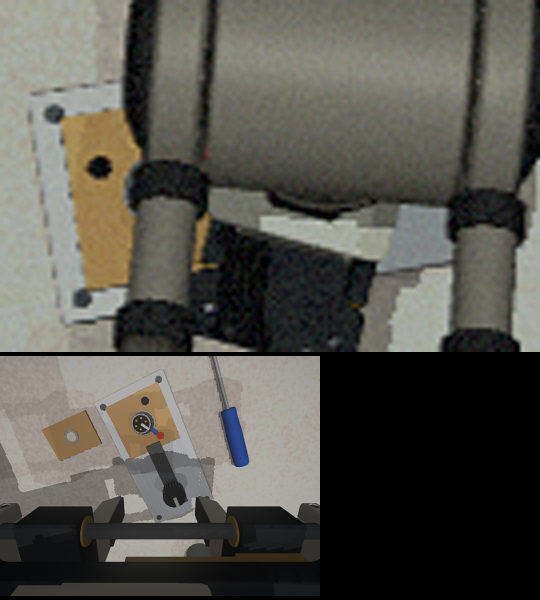

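The key now appears to point at the red dot. I'll check that on an enlarged wrist crop, which also shows the thumbscrew.

Run:
```python
from h import *
w=cv2.imread("pics/w2full.png")[70:310,200:440]
cv2.imwrite("pics/c3.png",cv2.resize(w,None,fx=2.5,fy=2.5,interpolation=cv2.INTER_CUBIC))
```

```text
(no output)
```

View pics/c3.png

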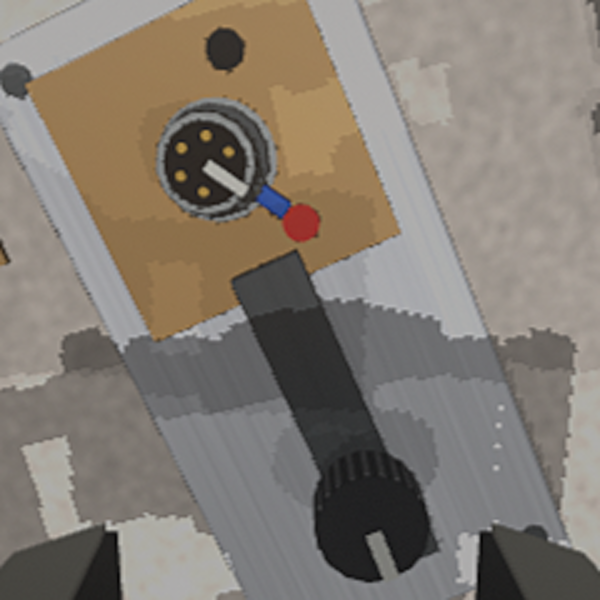

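Run:
```python
from h import *
c=cams.calibration("wrist")
P=lambda x,y,z: ray("wrist",200+(x+.5)/2.5-.5,70+(y+.5)/2.5-.5,z,c)[:2]
A=lambda d:(np.linalg.norm(d),np.degrees(np.arctan2(d[1],d[0])))
C=P(206,161,.064);r=P(301,222,.026);b=P(225,48,.026);k=P(285,207,.032);k0=P(264,194,.033)
m=(r+b)/2; ang=A(r-b)[1]+90; C2=m-.0165*np.array([np.cos(np.radians(ang)),np.sin(np.radians(ang))])
print("C",C,"C from dots",C2,"jig yaw",ang)
for X in(C,C2):print("red",A(r-X),"key",A(k-X))
print("line",A(P(243,190,.064)-C),"tab dir",A(k-k0))
S=P(372,528,.068);t=P(391,577,.068);print("S",S,A(t-S))
print(C2+.12*np.array([np.sin(np.radians(9.57)),-np.cos(np.radians(9.57))]))
```

```text
C [0.57923577 0.11164295] C from dots [0.57886401 0.11136625] jig yaw 9.50754853658735
red (np.float64(0.033135504455550996), np.float64(-51.446518702819716)) key (np.float64(0.025986714233343606), np.float64(-49.04965424600022))
red (np.float64(0.03315405361593071), np.float64(-50.64604107550007)) key (np.float64(0.026025488386633485), np.float64(-48.032201873739815))
line (np.float64(0.012830067814366096), np.float64(-52.18355980290167)) tab dir (np.float64(0.007727780935540593), np.float64(-46.24647890571499))
S [ 0.59877183 -0.0063569 ] (np.float64(0.017989362811915273), np.float64(-83.70415453501526))
[ 0.5988143  -0.00696373]
```

The key is on the red dot to within about 3°. The thumbscrew is at (0.5988, -0.0067), with its pointer at -83.5°. Next I'll grip it.

Call:
{"method": "jog_arm", "body": {
  "plan": [
    [0.17,-0.48,0,0,0.5],
    [0.17,-0.48,-0.3,0,0.5],
    [0.17,-0.48,-0.7,0,0.5],
    [0.17,-0.48,-0.7,0,0.5]
  ]
}}

```text
time: 7.35
tool_pos: [0.5961, -0.0064, 0.1078]
tool_rot: [-3.132, 0.001, 1.317]
contact_force: [0.2, -0.5, -0.1]
opening: 0.0687
grip_force: 0.0
```

Call:
{"method": "jog_arm", "body": {
  "plan": [
    [0,0,-0.4,0,0.5],
    [0,0,-0.8,0,0.5],
    [0,0,-0.88,0,0.5],
    [0,0,-0.88,0,0.5]
  ]
}}

```text
time: 7.75
tool_pos: [0.599, -0.0064, 0.042]
tool_rot: [-3.14, 0.0, 1.32]
contact_force: [-0.1, 0.9, 0.1]
opening: 0.0689
grip_force: 0.0
```

Call:
{"method": "jog_arm", "body": {
  "plan": [
    [0,0,0,0,-1],
    [0,0,0,0,-1],
    [0,0,0,0,-1],
    [0,0,0,0,-1],
    [0,0,0,0,-1],
    [0,0,0,0,-1],
    [0,0,0,0,-1]
  ]
}}

```text
time: 8.45
tool_pos: [0.5985, -0.0065, 0.0425]
tool_rot: [-3.14, 0.0, 1.32]
contact_force: [-3.4, 0.8, 4.6]
opening: 0.0355
grip_force: 20.0
```

Call:
{"method": "jog_arm", "body": {
  "plan": [
    [0,0,0,-0.09,-1],
    [0,0,0,-0.18,-1],
    [0,0,0,-0.27,-1],
    [0,0,0,-0.3,-1],
    [0,0,0,-0.3,-1]
  ]
}}

```text
time: 8.95
tool_pos: [0.5992, -0.0068, 0.0425]
tool_rot: [3.141, 0.0, 0.849]
contact_force: [-2.6, -0.3, 6.1]
opening: 0.0356
grip_force: 20.0
```

```bash
python3 -c "
from h import *
s=readout.observe();print(s['tool_rot'],s['torque'],s['joint_efforts'][5],s['qpos'][5])"
```

```text
[3.14120438e+00 4.18585512e-05 8.48838085e-01] [-0.06230472  0.37032415 -0.05275796] 0.5023547261953354 0.5830102061022003
```

Call:
{"method": "jog_arm", "body": {
  "plan": [
    [0,0,0,-0.09,-1],
    [0,0,0,-0.18,-1],
    [0,0,0,-0.2,-1],
    [0,0,0,-0.2,-1]
  ]
}}

```text
time: 9.35
tool_pos: [0.5996, -0.0072, 0.0425]
tool_rot: [3.14, -0.0, 0.536]
contact_force: [-0.4, -2.5, 5.2]
opening: 0.0357
grip_force: 20.0
```

```bash
python3 -c "
from h import *
s=readout.observe();print(s['tool_rot'],s['torque'],s['joint_efforts'][5],s['qpos'][5])"
```

```text
[ 3.14038931e+00 -4.59973584e-04  5.36210007e-01] [-0.40983393  0.22195517 -0.05310654] 0.3522611316293478 0.8956167062359142
```

Call:
{"method": "jog_arm", "body": {
  "plan": [
    [0,0,0,-0.09,-1],
    [0,0,0,-0.18,-1],
    [0,0,0,-0.2,-1],
    [0,0,0,-0.2,-1]
  ]
}}

```text
time: 9.75
tool_pos: [0.5997, -0.0077, 0.0425]
tool_rot: [3.14, -0.001, 0.223]
contact_force: [-1.6, -6.0, 5.8]
opening: 0.0354
grip_force: 20.0
```

```bash
python3 -c "
from h import *
s=readout.observe();print(s['tool_rot'],s['torque'],s['joint_efforts'][5],s['qpos'][5])"
```

```text
[ 3.13989146e+00 -9.99411024e-04  2.22666010e-01] [-0.86732648  0.16463143 -0.0325659 ] 0.330082168802619 1.2091701609191128
```

No stop after 63°, and the torque is still just friction. Continuing.

Call:
{"method": "jog_arm", "body": {
  "plan": [
    [0,0.005,0,-0.08,-1],
    [0,0.01,0,-0.15,-1],
    [0,0.01,0,-0.15,-1]
  ]
}}

```text
time: 10.05
tool_pos: [0.5998, -0.008, 0.0425]
tool_rot: [3.139, -0.001, -0.015]
contact_force: [-1.3, -10.1, 5.4]
opening: 0.0359
grip_force: 20.0
```

```bash
python3 -c "
from h import *
s=readout.observe();print(s['tool_rot'],s['torque'],s['joint_efforts'][5],s['qpos'][5])"
```

```text
[ 3.13852826e+00 -1.46699626e-03 -1.47978660e-02] [-1.64949935  0.18833305 -0.01193754] 0.9526178240776062 1.4480868421003883
```

Call:
{"method": "jog_arm", "body": {
  "plan": [
    [0,0,0,-0.08,-1],
    [0,0,0,-0.15,-1],
    [0,0,0,-0.15,-1]
  ]
}}

```text
time: 10.35
tool_pos: [0.6017, -0.0089, 0.0427]
tool_rot: [3.139, -0.006, -0.25]
contact_force: [4.8, -13.2, 0.6]
opening: 0.0354
grip_force: 20.0
```

```bash
python3 -c "
from h import *
s=readout.observe();print(s['tool_rot'],s['torque'],s['joint_efforts'][5],s['qpos'][5])"
```

```text
[ 3.1387307  -0.0064912  -0.25027674] [-2.07162072 -0.68973135 -0.01991977] 0.9322712570428848 1.6834704167059924
```

Call:
{"method": "jog_arm", "body": {
  "plan": [
    [0,-0.02,0,-0.06,-1],
    [0,-0.03,0,-0.1,-1],
    [0,-0.03,0,-0.1,-1]
  ]
}}

```text
time: 10.65
tool_pos: [0.6003, -0.0091, 0.0425]
tool_rot: [3.142, -0.003, -0.405]
contact_force: [1.5, -5.6, 4.6]
opening: 0.0355
grip_force: 20.0
```

```bash
python3 -c "
from h import *
s=readout.observe();print(s['tool_pos'],s['tool_rot'],s['contact_force'],s['torque'],s['joint_efforts'][5],s['qpos'][5])
w=cams.read_camera('wrist');cv2.imwrite('pics/w4.png',w)"
```

```text
[ 0.60028933 -0.00905682  0.04250724] [ 3.14152335e+00 -2.80431776e-03 -4.05431384e-01] [ 1.45148795 -5.57917175  4.61382854] [-0.78887873 -0.29458372 -0.01990846] 0.7019795291125774 1.8345390806551944
```

View pics/w4.png

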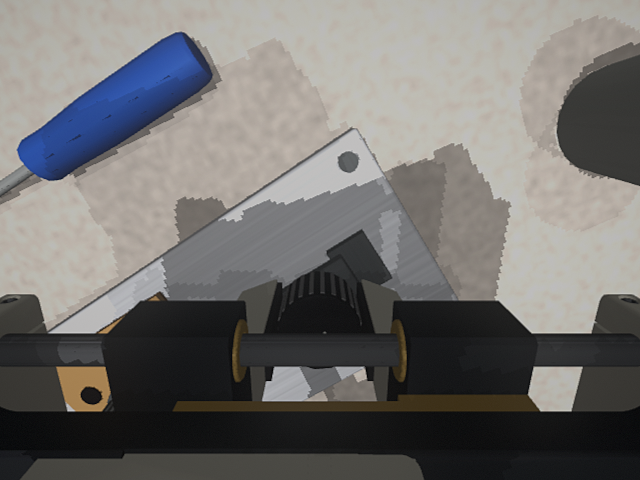

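The pointer is hidden in this view. I'll release, lift, and step back to see how far the screw has turned.

Call:
{"method": "jog_arm", "body": {
  "plan": [
    [0,0,0,0,0.3],
    [0,0,0,0,0.5],
    [0,0,0,0,0.5],
    [0,0,0.4,0,0.5],
    [0,0,0.8,0,0.5],
    [0,0,1,0,0.5]
  ]
}}

```text
time: 11.3
tool_pos: [0.6, -0.0079, 0.1243]
tool_rot: [-3.141, -0.002, -0.406]
contact_force: [0.3, -0.7, 0.6]
opening: 0.0689
grip_force: 0.0
```

Call:
{"method": "jog_arm", "body": {
  "plan": [
    [-0.4,0.15,0.5,0,0.5],
    [-0.8,0.32,0.5,0,0.5],
    [-0.8,0.32,0.5,0,0.5],
    [-0.8,0.32,0.5,0,0.5],
    [-0.8,0.32,0.5,0,0.5]
  ]
}}

```text
time: 11.8
tool_pos: [0.5358, 0.0172, 0.1616]
tool_rot: [3.142, -0.0, -0.407]
contact_force: [0.5, 0.4, 0.4]
opening: 0.0687
grip_force: 0.0
```

Run:
```python
from h import *
s=readout.observe();print(s['tool_pos'],s['tool_rot'])
c=cams.calibration("wrist")
T=np.array(c["world_from_camera"]);K=np.array(c["K"])
w=cams.read_camera('wrist');cv2.imwrite('pics/w5full.png',w)
p=K@(T[:3,:3].T@(np.array([.599,-.0067,.068])-T[:3,3]));p=p[:2]/p[2];print(p)
u0,v0=int(p[0])-60,max(0,int(p[1])-60);print(u0,v0)
cv2.imwrite('pics/c5.png',cv2.resize(w[v0:v0+120,u0:u0+120],None,fx=5,fy=5,interpolation=cv2.INTER_CUBIC))
```

```text
[0.53577676 0.01721109 0.16164323] [ 3.14157765e+00 -3.00855476e-05 -4.07036988e-01]
[315.82107446 145.95659244]
255 85
```

View pics/c5.png

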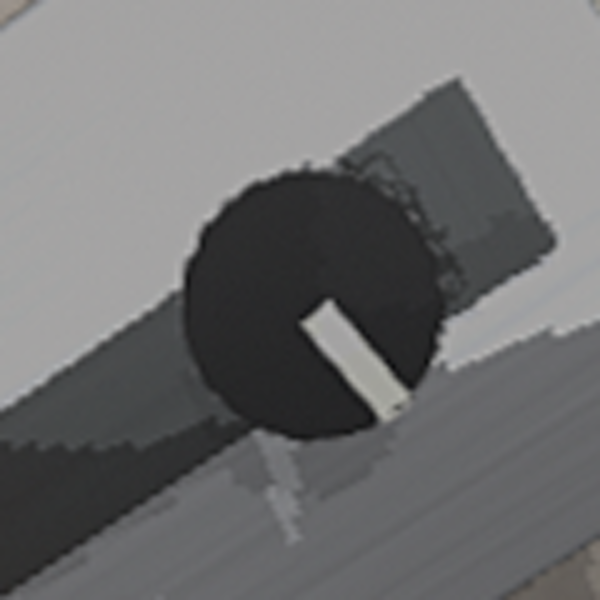

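Run:
```python
from h import *
c=cams.calibration("wrist")
P=lambda x,y,z: ray("wrist",255+(x+.5)/5-.5,85+(y+.5)/5-.5,z,c)[:2]
A=lambda d:(np.linalg.norm(d),np.degrees(np.arctan2(d[1],d[0])))
S=P(315,304,.068);print(S,A(P(397,411,.068)-S),A(P(397,411,.068)-P(316,311,.068)))
```

```text
[ 0.59888882 -0.00810504] (np.float64(0.018195217002433567), np.float64(-165.0731420927516)) (np.float64(0.01739614283187221), np.float64(-163.54443747444773))
```

The pointer went from -83.5° to -164.5°, which is 81°. The tool turned 99°, so the grip slipped about 18° at the stop. I'll regrip centred, press on the stop once more to confirm, then back off.

Call:
{"method": "jog_arm", "body": {
  "plan": [
    [0.4,-0.15,0,0,0.5],
    [0.79,-0.31,-0.2,0,0.5],
    [0.79,-0.31,-0.5,0,0.5],
    [0.79,-0.31,-0.5,0,0.5]
  ]
}}

```text
time: 12.25
tool_pos: [0.597, -0.0079, 0.1176]
tool_rot: [3.14, 0.008, -0.408]
contact_force: [-0.4, 0.1, 0.0]
opening: 0.0694
grip_force: 0.0
```

Call:
{"method": "jog_arm", "body": {
  "plan": [
    [0,0,-0.4,0,0.5],
    [0,0,-0.8,0,0.5],
    [0,0,-1,0,0.2],
    [0,0,-1,0,-1],
    [0,0,-1,0,-1],
    [0,0,-1,0,-1],
    [0,0,-1,0,-1],
    [0,0,-1,0,-1],
    [0,0,-1,0,-1],
    [0,0,-1,0,-1],
    [0,0,-1,0,-1]
  ],
  "squeeze": 25
}}

```text
time: 13.35
tool_pos: [0.599, -0.0085, 0.0436]
tool_rot: [3.141, -0.003, -0.407]
contact_force: [-2.3, -3.5, 5.2]
opening: 0.0356
grip_force: 25.0
```

```bash
python3 -c "
from h import *
s=readout.observe();print(s['tool_rot'],s['torque'],s['joint_efforts'][5],s['qpos'][5])"
```

```text
[ 3.14097531e+00 -2.57393279e-03 -4.07364493e-01] [-0.67935903  0.34070143  0.05099828] 0.053659711265936494 1.8377026394575546
```

Call:
{"method": "jog_arm", "body": {
  "plan": [
    [0,0,0,-0.04,-1],
    [0,0,0,-0.08,-1],
    [0,0,0,-0.08,-1]
  ]
}}

```text
time: 13.65
tool_pos: [0.5997, -0.009, 0.0436]
tool_rot: [3.141, -0.004, -0.534]
contact_force: [-0.8, -7.0, 4.1]
opening: 0.0354
grip_force: 25.0
```

```bash
python3 -c "
from h import *
s=readout.observe();print(s['tool_rot'],s['torque'],s['joint_efforts'][5],s['qpos'][5])"
```

```text
[ 3.14108297 -0.00431114 -0.53386729] [-1.05530219  0.06677713  0.27846727] 0.8332042582333088 1.96453852334851
```

The moment about z is now 0.28 N m against 0.05 N m when turning freely, so the screw is seated. Backing off 90°.

Call:
{"method": "jog_arm", "body": {
  "plan": [
    [0,0,0,0.09,-1],
    [0,0,0,0.18,-1],
    [0,0,0,0.27,-1],
    [0,0,0,0.36,-1],
    [0,0,0,0.45,-1],
    [0,0,0,0.54,-1],
    [0,0,0,0.63,-1],
    [0,0,0,0.72,-1],
    [0,0,0,0.81,-1],
    [0,0,0,0.9,-1],
    [0,0,0,0.99,-1],
    [0,0,0,1,-1]
  ]
}}

```text
time: 14.85
tool_pos: [0.599, -0.0065, 0.0435]
tool_rot: [3.14, -0.002, 1.042]
contact_force: [-1.5, 3.9, 5.9]
opening: 0.0353
grip_force: 25.0
```

Call:
{"method": "jog_arm", "body": {
  "plan": [
    [0,0,0,0,-1],
    [0,0,0,0,0.3],
    [0,0,0,0,0.5],
    [0,0,0,0,0.5],
    [0,0,0.5,0,0.5],
    [0,0,1,0,0.5],
    [0,0,1,0,0.5]
  ]
}}

```text
time: 15.55
tool_pos: [0.6017, -0.008, 0.1276]
tool_rot: [3.132, -0.004, 1.038]
contact_force: [0.0, -0.2, 0.3]
opening: 0.0685
grip_force: 0.0
```

Call:
{"method": "jog_arm", "body": {
  "plan": [
    [-0.15,-0.4,0.5,0,0.5],
    [-0.4,-0.7,0.5,0,0.5],
    [-0.4,-0.7,0.5,0,0.5],
    [-0.4,-0.7,0.5,0,0.5],
    [-0.4,-0.7,0.5,0,0.5]
  ]
}}

```text
time: 16.05
tool_pos: [0.5665, -0.0629, 0.1612]
tool_rot: [-3.141, -0.0, 1.038]
contact_force: [0.4, 0.7, -0.1]
opening: 0.069
grip_force: 0.0
```

Run:
```python
from h import *
s=readout.observe();print(s['time'],s['tool_pos'],s['tool_rot'])
c=cams.calibration("wrist")
T=np.array(c["world_from_camera"]);K=np.array(c["K"])
w=cams.read_camera('wrist');cv2.imwrite('pics/w6full.png',w)
def pr(P):
    p=K@(T[:3,:3].T@(np.array(P)-T[:3,3]));return p[:2]/p[2]
print(pr([.5988,-.0075,.068]),pr([.579,.1115,.05]))
cv2.imwrite('pics/c6.png',w[0:320,100:540] if 0 else cv2.resize(w[0:300,120:520],None,fx=2,fy=2,interpolation=cv2.INTER_CUBIC))
```

```text
16.05 [ 0.5664895  -0.06286097  0.16120955] [-3.14064186e+00 -7.61815318e-05  1.03795042e+00]
[318.71424422 152.43041298] [199.75679652   4.9943343 ]
```

View pics/c6.png

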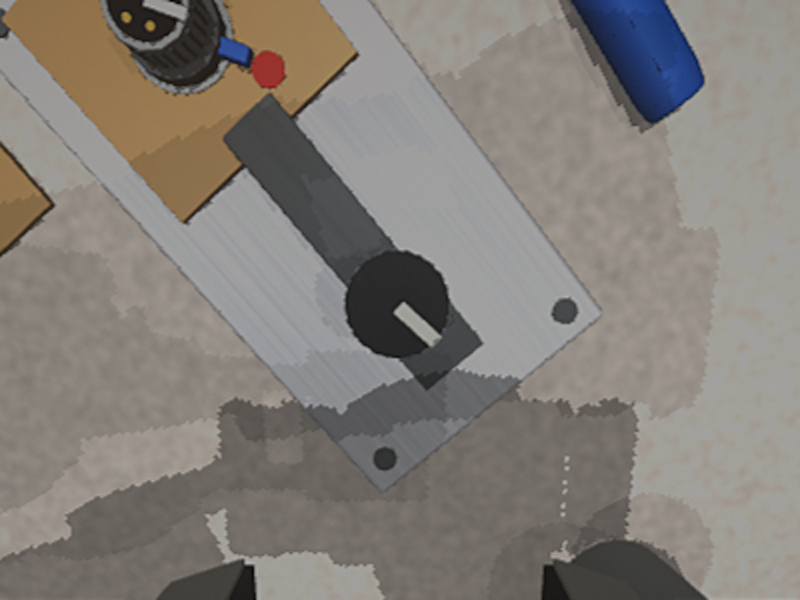

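Run:
```python
from h import *
c=cams.calibration("wrist")
P=lambda x,y,z: ray("wrist",120+(x+.5)/2-.5,(y+.5)/2-.5,z,c)[:2]
A=lambda d:(np.linalg.norm(d),np.degrees(np.arctan2(d[1],d[0])))
S=P(397,303,.068);t=P(437,342,.068);print(S,A(t-S),A(t-P(398,307,.068)))
r=P(268,69,.026);k=P(248,57,.032);C=np.array([.579,.1115]);print(A(r-C),A(k-C))
```

```text
[ 0.59895201 -0.0064847 ] (np.float64(0.019011717009066516), np.float64(-74.05546060773608)) (np.float64(0.017867934628203512), np.float64(-71.7248923239682))
(np.float64(0.03244291312546147), np.float64(-51.65940849769322)) (np.float64(0.02605539606921691), np.float64(-51.23264908522009))
```

The screw stands about 91° back from its stop, and the key is on the red dot. Regripping in place to hold.

Call:
{"method": "jog_arm", "body": {
  "plan": [
    [0.2,0.35,0,0,0.5],
    [0.41,0.7,-0.2,0,0.5],
    [0.41,0.7,-0.5,0,0.5],
    [0.41,0.7,-0.5,0,0.5],
    [0.41,0.7,-0.5,0,0.5]
  ]
}}

```text
time: 16.6
tool_pos: [0.599, -0.007, 0.1214]
tool_rot: [-3.14, 0.001, 1.038]
contact_force: [-0.2, -0.1, 0.4]
opening: 0.069
grip_force: 0.0
```

Call:
{"method": "jog_arm", "body": {
  "plan": [
    [0,0,-0.4,0,0.5],
    [0,0,-0.8,0,0.5],
    [0,0,-1,0,0.5],
    [0,0,-1,0,0.2],
    [0,0,-1,0,-1],
    [0,0,-1,0,-1],
    [0,0,-1,0,-1],
    [0,0,-1,0,-1],
    [0,0,-1,0,-1],
    [0,0,-1,0,-1],
    [0,0,-1,0,-1],
    [0,0,-1,0,-1]
  ],
  "squeeze": 20
}}

```text
time: 17.8
tool_pos: [0.5988, -0.007, 0.0432]
tool_rot: [-3.141, -0.0, 1.038]
contact_force: [-3.9, 1.8, 6.0]
opening: 0.0359
grip_force: 20.0
```

Call:
{"method": "jog_arm", "body": {
  "plan": [
    [0,0,0,0,-1],
    [0,0,0,0,-1],
    [0,0,0,0,-1],
    [0,0,0,0,-1],
    [0,0,0,0,-1]
  ]
}}

```text
time: 18.3
tool_pos: [0.5988, -0.007, 0.0432]
tool_rot: [-3.141, -0.0, 1.038]
contact_force: [-4.5, 2.0, 5.8]
opening: 0.0358
grip_force: 20.0
```

```bash
python3 -c "
from h import *
print(ticket.hand_in())"
```

```text
the job is handed in; nothing more can be done
None
```

I handed the job in at 18.3 s: the key points at the red dot to within about 1°, and the thumbscrew was seated, backed off about 91° and is held with 20 N; no verdict came back.

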